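# Turn the rocker's pivot shaft flat side up and shut its keeper

## Robot

A 7-joint arm with a two-finger parallel gripper is mounted at the origin on a cart in front of the work surface, level with it; the furniture and walls round the work are solid. World frame = base frame: x ahead of the robot, y to its left, z up, the work surface at z = 0. Lengths are in m, angles in rad, forces in N, time in s.
With the tool pointing down it reaches from about 0.425 to 0.875 m from the base axis. Payload 8.4 kg.
Tool frame: the origin (TCP) lies midway between the tips of the shut fingers; the grasp point (between the pads) lies 19 mm behind it; z points along the fingers, x is the direction in which the jaws open and shut, and the axes are right-handed (so a half turn about z gives the same grasp; the last joint's range is limited). The gripper opens to 87 mm and grips with 3 to 60 N. Pads are 19 mm wide; open, the fingers measure 117 mm over their backs; the gripper's body (75 mm by 190 mm) begins 51 mm behind the grasp point.
Start: joints at [-1.365, 0.333, 0.04, 1.465, -0.013, 1.343, -0.059], TCP at [0.195, 0.62, 0.223] pointing down, gripper open.
Joint ranges: [-2.58, 2.58], [-0.38, 2.09], [-1.3, 1.39], [0.25, 2.4], [-1.5, 4.64], [0.08, 2.09], [-2.65, 2.65]. Speed limits (rad/s): [2.22, 2.22, 2.79, 2.79, 3.14, 3.14, 3.14].

## Interface

Orientations are given as a rotation vector (axis times angle).
In Python, from station import manip gives the robot as it stands.
- The arm moves only by the tool step_arm, never from a script. Its argument "steps" is text: rows parted by semicolons, each of 4 numbers parted by spaces: the shift along the tool's x, y, z in mm, then the turn about the tool's z in degrees. In form: x y z spin; .... A call has 1 to 5 rows; each row is the pose to reach, as a shift and turn from the pose measured when the call began, along the tool's axes at that moment; what a row does not reach only later rows make up. A row lasts 1/10 s, in which the tool goes at most 50 mm and 8.59 degrees, less where a joint would pass 70% of its speed; a pose out of reach is approached as far as the arm can. A call with a gripper value outside its range is refused whole. "grip" is the opening, from 0 (shut) to 1 (fully open), set as the call begins (left out, the last holds). The fingers move at their own pace and stop on an object; the grip force is fixed at half the most. Time passes only in rows, so rows that repeat a pose let the fingers close. It gives the time, the measured TCP pose, the force and the opening at its end, in the units of the state.
- manip.sense(): the state, without advancing time (a new reading comes with each control period).
- manip.get_image(name): name is "side" or "top"; returns a dict with "pixels" (420x560x3 uint8, red, green, blue), "range_z" (420x560 float32, m along the optical axis (not along the pixel's ray), 0 where there is no reading), "intrinsics" (3x3 intrinsics, pixels), "camera_from_world" (4x4, takes a point from world to camera coordinates). Camera axes: x right, y up, looking along -z (the intrinsics and any distortion apply to the point x, -y, -z); pixel columns grow to the right and rows downward; lengths in m; the calibration is good to about 2 mm. A picture is of the moment at which its call begins.
- manip.job_done(): hands the job in, once; it reports no verdict.
The state is a dict: "time": time; "joint_positions": joint angles; "dq": joint speeds; "effort": joint torques, N m; "tool_pos": TCP position; "eef_rot": TCP orientation; "wrist_force": force on the tool from outside, world axes, zero at the start; "moment": the same for the moment, N m; "gripper_width": finger opening in m.
Only numpy, scipy, OpenCV 4.12 (cv2) and the standard library are available. Lean on these libraries where they do the work, as an engineer would, in place of code of your own. Each camera call takes 0.05 s, during which the arm holds its last target.

## Task

The pivot shaft of the gel rocker was dropped back into its two saddles with its flats facing down. Feel for the flats, turn the shaft in its saddles, taking it again as often as needed, until they face straight up; then press the sprung keeper plate down onto the flat until it lies level and the catch snaps over its end, and let go. Leave the loose things standing round it where they are.

Things in the scene. Friction and masses are not known exactly. Their poses are not given: they have to be found in the camera images.
- rocker: base of a gel rocker, fixed: white housing 170 (x) x 300 (y) mm, its grey top 41 mm above the bench, knob and switch on the front towards the robot. Origin on the bench under its middle; x away from the robot at yaw 0 (turned up to 13 degrees), y to the left along the shaft, z up. A low crank (61 mm high) stands on it at x +52, y -60 mm. The tray to the left is its platform, taken off.
- seat (a point): point on the rocker midway between its two saddles where the shaft's middle belongs, 95 mm above the bench; axes as the rocker's. The saddles stand at y = -125 and +125 mm (22 mm wide, 64 mm in x, up to 103 mm high): open 90 degree V notches with slippery black plastic liners in which the shaft lies loose and turns easily, staying where it is left.
- shaft: round aluminium shaft, diameter 28, length 290 mm, 0.4 kg. Origin on its axis at mid-length; y along the axis (to the left), z the outward normal of its two flats: wanted straight up, at the start 109 to 180 degrees from up, to either side. Fully round within 52 mm of the middle: grip there across the shaft and swing the gripper about the axis, to 40 degrees either side, to turn it.
- flat_right (a point): on the shaft's axis, at the middle of the right flat (shaft y = -78 mm), free to be felt; axes as the shaft's. The flats are 9 mm from the axis (5 mm deep), 21 mm wide, at shaft y -105 to -52 and +52 to +105 mm, both on the +z side. Between pads the shaft measures 23 mm square across the flat, about 24.5 at 0.2, 25.5 at 0.4 rad off square, 28 beyond 0.9 rad.
- keeper (a joint): keeper angle, rad: 0 = level on the shaft's flat, 0.8 = up, held by its spring. Steel plate 90 mm long from the hinge, 24 wide, 5 thick, at rocker y +82 mm over the left flat, free end to the robot. The shaft's round stops it 0.14 above level; only with the flat up does it go level, squaring the last few degrees. It takes 3 to 7 N at keeper_press, most passing the catch; then stays at 0 to 0.03.
- keeper_hinge (a point): middle of the keeper's hinge line, fixed: 36 mm behind the shaft's axis (rocker x +36), 106.5 mm above the bench. The hinge line is parallel to the shaft; the plate's upper face lies 2.5 mm above it when level.
- keeper_press (a point): point on the keeper's upper face, mid-width, 60 mm from the hinge line: press here from above, following its arc. Moves with the keeper: 109 mm above the bench when level, 151 mm when up; x along the plate to the hinge, z out of its upper face.
- catch (a joint): catch angle, rad: 0 = upright, held by a spring; grows as its top is pushed towards the robot, to 0.3. Steel strip 20 mm wide, 59 mm in front of the shaft's axis, top 133 mm above the bench, with a sloped nose 9 mm long over the keeper's end, which pushes it aside going down and is then held under it. Its nose begins 26 mm in front of keeper_press: keep the fingers off it.
- screwdriver: screwdriver with a plain handle, 138 mm long, lying on the bench beside the rocker's right end; origin under its middle, long axis y
- beaker: clear empty beaker, 53 mm wide, 70 mm high, standing to the right behind the rocker; origin at its underside
- timer: bench timer, 62 x 66 x 17 mm, lying in front of the platform; origin at its underside
- weigh_boat: white square weighing boat, 60 x 60 x 10 mm, behind the rocker; origin at its underside

How it is judged:
At the end, for the whole second after the job is handed in: the keeper lies level (within 0.05 rad) with the catch sprung back over its end (within 0.05 rad of upright), and the shaft lies at rest in both saddles, within 12 mm of its seat and in line with it within 0.05 rad, with its flats facing up within 0.17 rad (value of joint each of keeper, catch below 0.05 rad and angle between shaft's own z axis and vertical below 0.17 rad and distance between shaft and seat below 0.012 m and angle between the y axis of shaft and the y axis of rocker, either way round below 0.05 rad and linear speed of shaft below 0.02 m/s); the robot touches nothing.
It fails at once if one of the loose things (screwdriver, beaker, timer, weighing boat) is moved by more than 30 mm (distance of any of screwdriver, beaker, timer, weigh_boat from where it was at the start of the episode above 0.03 m).
It also fails if it takes over 72 s, if anything falls off the work surface, if the arm or the gripper's body presses on something with over 40 N, if the wrist force passes 120 N, or if a joint passes its speed limit or range.

## Working session

There is one attempt and no reset: what is moved stays moved. The work goes in short steps, Python scripts to look and compute and a tool call to move; the robot and the scene stay as the last step left them, time stands still between calls to the robot, and variables do not carry over. Pictures are saved under pics/ and viewed, and the job is handed in when it is done.

Besides the shell and the picture viewer there is one more tool, called after "Request:" as name(argument=value, ...) on one line, values as JSON. step_arm: Moves the arm, as the interface text tells. Its arguments: {"type":"object","properties":{"steps":{"type":"string"},"grip":{"type":"number"}},"required":["steps"]}

```bash
mkdir -p pics; ls; cat > h.py <<'E'
import numpy as np,cv2
from station import manip
from scipy.spatial.transform import Rotation as R
def grab(name,fn=None):
    d=manip.get_image(name)
    if fn: cv2.imwrite('pics/'+fn,cv2.cvtColor(d['pixels'],cv2.COLOR_RGB2BGR))
    return d
def cloud(d):
    K=np.array(d['intrinsics']);T=np.array(d['camera_from_world']);z=d['range_z']
    v,u=np.mgrid[0:z.shape[0],0:z.shape[1]]
    x=(u-K[0,2])/K[0,0]*z;y=(v-K[1,2])/K[1,1]*z
    pc=np.stack([x,-y,-z],-1)
    return (pc-T[:3,3])@T[:3,:3]
def proj(d,p):
    K=np.array(d['intrinsics']);T=np.array(d['camera_from_world'])
    c=T[:3,:3]@np.asarray(p)+T[:3,3]
    q=K@np.array([c[0],-c[1],-c[2]]);return q[:2]/q[2]
E
python3 - <<'E'
from h import *
s=manip.sense();print(s)
for n in('top','side'):
    d=grab(n,n+'0.png');print(n,d['intrinsics'],d['camera_from_world'],[k for k in d])
    np.savez('pics/'+n+'0.npz',px=d['pixels'],z=d['range_z'],K=d['intrinsics'],T=d['camera_from_world'])
E
```

```text
pics
{'time': 0.0, 'joint_positions': array([-1.36520609,  0.33389693,  0.03987253,  1.46630079, -0.01338807,
        1.34329482, -0.05850025]), 'dq': array([ 0.00030543, -0.0003954 ,  0.00064486,  0.00155597,  0.00112186,
       -0.00100516,  0.00176312]), 'effort': array([-3.45705246e-05, -6.56352496e+01,  1.33510340e+00, -4.03803813e+01,
       -5.98317920e-02,  4.50196350e-02,  1.82705435e-04]), 'tool_pos': array([0.19494833, 0.61957104, 0.22165385]), 'eef_rot': array([ 2.53207989e+00,  1.85782142e+00, -1.95011979e-03]), 'wrist_force': array([ 0.17476711, -0.12692619,  2.23984872]), 'moment': array([-0.06802497,  0.0032802 ,  0.04855913]), 'gripper_width': 0.08685360696887266}
top [[508.88202347   0.         281.76615421]
 [  0.         508.88202347 211.00735748]
 [  0.           0.           1.        ]] [[-0.0256858  -0.99963747 -0.00807255  0.08557969]
 [ 0.99240998 -0.02646988  0.12009071 -0.57238485]
 [-0.12026085 -0.00492665  0.9927301  -1.41272007]
 [ 0.          0.          0.          1.        ]] ['pixels', 'range_z', 'intrinsics', 'camera_from_world']
side [[481.88423474   0.         278.30634251]
 [  0.         481.88423474 216.50449554]
 [  0.           0.           1.        ]] [[-0.98393615 -0.17694982  0.0236308   0.57727872]
 [ 0.10291962 -0.45410291  0.8849848  -0.13688038]
 [-0.14586708  0.87320061  0.46501988 -1.44848524]
 [ 0.          0.          0.          1.        ]] ['pixels', 'range_z', 'intrinsics', 'camera_from_world']
```

View pics/top0.png

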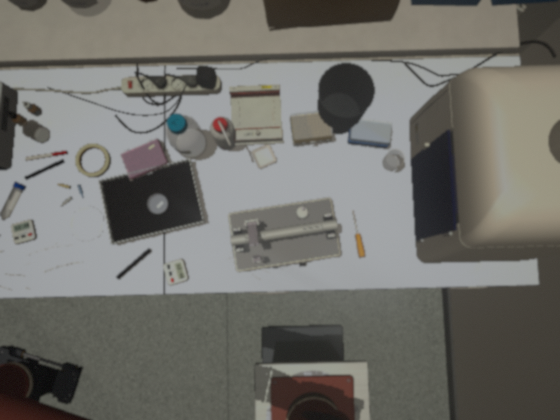

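View pics/side0.png

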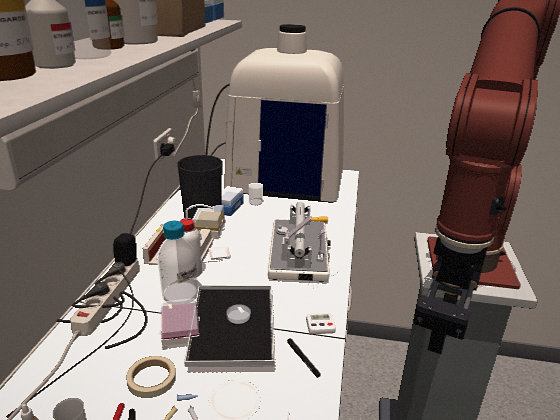

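```bash
python3 - <<'E'
from h import *
D={}
for n in('top','side'):
    f=np.load(f'pics/{n}0.npz');D[n]=dict(pixels=f['px'],range_z=f['z'],intrinsics=f['K'],camera_from_world=f['T'])
d=D['top'];P=cloud(d)
im=cv2.cvtColor(d['pixels'],cv2.COLOR_RGB2BGR)
cv2.imwrite('pics/topc.png',cv2.resize(im[185:285,215:375],None,fx=5,fy=5,interpolation=cv2.INTER_CUBIC))
im2=cv2.cvtColor(D['side']['pixels'],cv2.COLOR_RGB2BGR)
cv2.imwrite('pics/sidec.png',cv2.resize(im2[190:290,255:345],None,fx=6,fy=6,interpolation=cv2.INTER_CUBIC))
Q=P[185:285,215:375].reshape(-1,3)
print(np.histogram(Q[:,2],bins=np.arange(-.02,.2,.01)))
# gray top
m=(Q[:,2]>.033)&(Q[:,2]<.05)
r=cv2.minAreaRect((Q[m][:,:2]*1000).astype(np.float32));print('top rect',r)
m=(Q[:,2]>.015)&(Q[:,2]<.05)
print(cv2.minAreaRect((Q[m][:,:2]*1000).astype(np.float32)), np.median(Q[(Q[:,2]>.033)&(Q[:,2]<.05)][:,2]))
c=np.array(r[0])/1000
# shaft points
m=(Q[:,2]>.1)&(Q[:,2]<.125)&(np.hypot(*(Q[:,:2]-c).T)<.17)
S=Q[m];mu=S[:,:2].mean(0);print(len(S),mu)
np.save('pics/Q.npy',Q)
E
```

```text
(array([   6, 4185, 5189,  119,  143, 1945, 2648,  109,   18,    9,   24,
        269,  827,  229,   51,   52,   29,   31,   39,   16,    0]), array([-0.02, -0.01,  0.  ,  0.01,  0.02,  0.03,  0.04,  0.05,  0.06,
        0.07,  0.08,  0.09,  0.1 ,  0.11,  0.12,  0.13,  0.14,  0.15,
        0.16,  0.17,  0.18,  0.19]))
top rect ((503.53692626953125, 67.25101470947266), (177.9207305908203, 299.3813781738281), 7.4074931144714355)
((506.853759765625, 32.64826965332031), (181.85443115234375, 369.735107421875), 7.151176452636719) 0.040742893750807474
1077 [0.50979476 0.06880606]
```

View pics/topc.png

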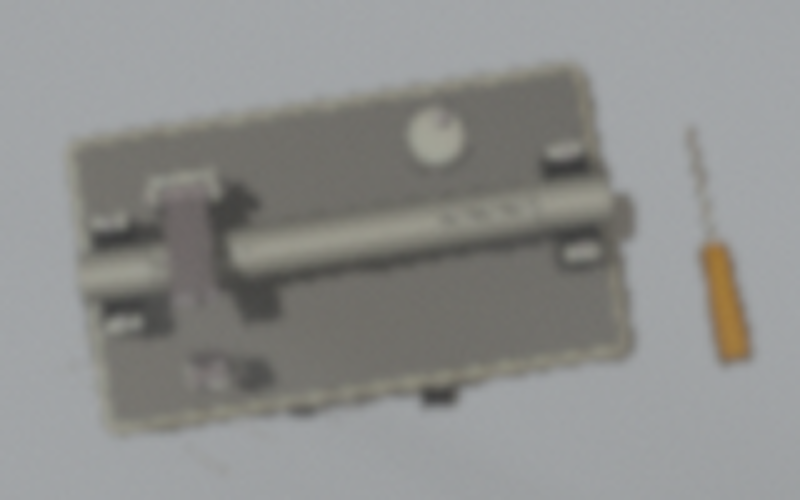

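View pics/sidec.png

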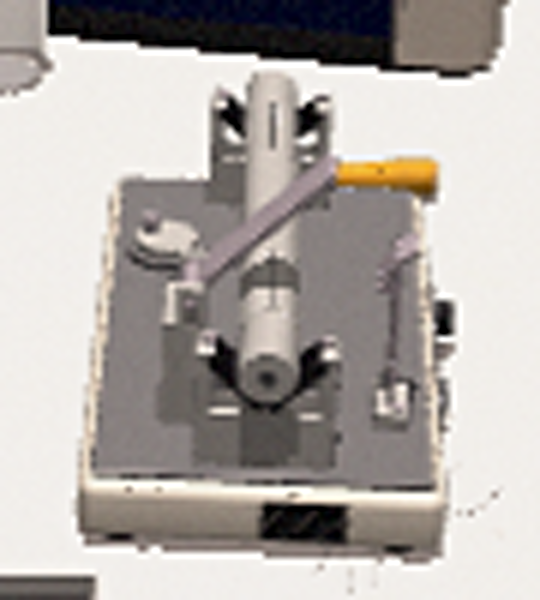

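```bash
python3 - <<'E'
from h import *
f=np.load('pics/top0.npz');d=dict(pixels=f['px'],range_z=f['z'],intrinsics=f['K'],camera_from_world=f['T'])
P=cloud(d);ps=P[185:285,215:375];Q=ps.reshape(-1,3)
c=np.array([.5035,.067])
for it in range(3):
    yaw=np.radians(7.4) if it==0 else yaw
    ex=np.array([np.cos(yaw),np.sin(yaw)]);ey=np.array([-np.sin(yaw),np.cos(yaw)])
    L=(Q[:,:2]-c)@np.stack([ex,ey],1)
    m=(Q[:,2]>.098)&(Q[:,2]<.116)&(abs(L[:,0])<.03)&(abs(L[:,1])<.15)&~((L[:,1]>.06)&(L[:,1]<.10))&(abs(abs(L[:,1])-.125)>.013)
    # bins
    ys=np.arange(-.145,.15,.01);A=[]
    for y in ys:
        mm=m&(abs(L[:,1]-y)<.005)
        if mm.sum()>6:
            x=L[mm,0];A.append((y,(x.min()+x.max())/2,np.percentile(Q[mm,2],90),x.max()-x.min()))
    A=np.array(A);p=np.polyfit(A[:,0],A[:,1],1,w=None);print(p)
    if it==2: print(np.round(A*1000,1))
    yaw=yaw-np.arctan(p[0]);c=c+ex*p[1]
print('yaw',np.degrees(yaw),c)
m=(Q[:,2]>.098)&(Q[:,2]<.116)&(abs(L[:,0])<.02)
print('shaft ends',L[m,1].min(),L[m,1].max())
m=(Q[:,2]>.033)&(Q[:,2]<.048)&(abs(L[:,1])<.2)
print('housing',[np.percentile(L[m,i],q) for i in(0,1) for q in(.5,1,99,99.5)])
# edge of housing by colour: beige pixels
m=(Q[:,2]>.12)&(abs(L[:,0])<.07)&(abs(L[:,1])<.15)
X=np.c_[L[m],Q[m,2]];print('keeper', X.shape, np.round(X[np.argsort(X[:,0])][::12]*1000))
E
```

```text
[0.00199678 0.00459946]
[1.40575653e-06 1.16580208e-06]
[9.86867627e-10 8.20739122e-10]
[[-1.450e+02  8.000e-01  1.097e+02  2.160e+01]
 [-1.350e+02 -1.700e+00  1.101e+02  2.100e+01]
 [-1.150e+02 -1.600e+00  1.100e+02  1.870e+01]
 [-1.050e+02 -1.000e-01  1.105e+02  2.550e+01]
 [-9.500e+01  1.100e+00  1.113e+02  2.490e+01]
 [-8.500e+01  3.000e-01  1.114e+02  2.540e+01]
 [-7.500e+01  1.200e+00  1.097e+02  2.490e+01]
 [-6.500e+01  1.000e-01  1.110e+02  2.450e+01]
 [-5.500e+01 -5.000e-01  1.100e+02  2.620e+01]
 [-4.500e+01 -2.000e-01  1.111e+02  2.700e+01]
 [-3.500e+01  5.000e-01  1.104e+02  2.500e+01]
 [-2.500e+01 -2.000e-01  1.100e+02  2.660e+01]
 [-1.500e+01  1.000e-01  1.097e+02  2.570e+01]
 [-5.000e+00  1.100e+00  1.114e+02  2.500e+01]
 [ 5.000e+00  7.000e-01  1.107e+02  2.620e+01]
 [ 1.500e+01 -4.000e-01  1.098e+02  2.540e+01]
 [ 2.500e+01 -5.000e-01  1.105e+02  2.680e+01]
 [ 3.500e+01 -5.000e-01  1.137e+02  2.600e+01]
 [ 4.500e+01 -2.000e-01  1.093e+02  2.710e+01]
 [ 5.500e+01  2.000e-01  1.107e+02  2.600e+01]
 [ 1.050e+02 -3.000e-01  1.123e+02  2.570e+01]
 [ 1.150e+02  6.000e-01  1.100e+02  2.480e+01]
 [ 1.350e+02 -7.000e-01  1.117e+02  2.420e+01]
 [ 1.450e+02 -1.000e-01  1.110e+02  2.480e+01]]
yaw 7.28551260194607 [0.50806231 0.06759254]
shaft ends -0.14404381017522147 0.1451359051087638
housing [np.float64(-0.08438987578032388), np.float64(-0.08326297638210917), np.float64(0.0820866359404292), np.float64(0.08285648244185316), np.float64(-0.14644145279294932), np.float64(-0.14475937357006052), np.float64(0.14498570891056842), np.float64(0.14642570687535167)]
keeper (218, 3) [[-68.  88. 135.]
 [-64.  79. 135.]
 [-59.  74. 129.]
 [-53.  73. 121.]
 [-25.  82. 167.]
 [-22.  71. 171.]
 [-19.  92. 166.]
 [-15.  78. 162.]
 [-11.  88. 162.]
 [ -8.  73. 155.]
 [ -4.  93. 154.]
 [ -1.  77. 144.]
 [  3.  87. 143.]
 [  7.  74. 142.]
 [ 11.  79. 136.]
 [ 15.  73. 136.]
 [ 18.  89. 126.]
 [ 23.  81. 123.]
 [ 28.  80. 122.]]
```

```bash
cat >> h.py <<'E'
C=np.array([.50806,.06759,0]);YAW=np.radians(7.2855)
EX=np.array([np.cos(YAW),np.sin(YAW),0]);EY=np.array([-np.sin(YAW),np.cos(YAW),0]);EZ=np.array([0,0,1.])
def rk(x,y,z): return C+EX*x/1e3+EY*y/1e3+EZ*z/1e3   # rocker mm -> world
def tork(p): d=np.asarray(p)-C; return np.array([d@EX,d@EY,d[2]])*1e3
def st():
    s=manip.sense();M=R.from_rotvec(s['eef_rot']);m=M.as_matrix()
    print('t',round(s['time'],2),'rk',tork(s['tool_pos']).round(1),'jawyaw',round(np.degrees(np.arctan2(m[1,0],m[0,0])-YAW),2),'tilt',(m[:2,2]).round(4),'F',s['wrist_force'].round(1),'M',s['moment'].round(2),'w',round(s['gripper_width']*1e3,2))
    return s,M
def plan(pts,M0,p0,n):
    """pts: list of (target world, jaw yaw deg rel rocker); n rows each; prints calls of 5"""
    p=np.array(p0);M=M0;rows=[]
    yaw=np.degrees(np.arctan2(M.as_matrix()[1,0],M.as_matrix()[0,0])-YAW)
    traj=[]
    for (t,y),k in zip(pts,n):
        for i in range(1,k+1): traj.append((p+(t-p)*i/k, yaw+(y-yaw)*i/k))
        p=t;yaw=y
    cp=np.array(p0);cM=M0;cy=np.degrees(np.arctan2(M0.as_matrix()[1,0],M0.as_matrix()[0,0])-YAW)
    for i in range(0,len(traj),5):
        ch=traj[i:i+5]
        print('; '.join('%.0f %.0f %.0f %.1f'%(*(cM.inv().apply(q-cp)*1e3),cy-y) for q,y in ch))
        q,y=ch[-1];cM=cM*R.from_euler('z',cy-y,degrees=True);cp=q;cy=y
E
python3 - <<'E'
from h import *
s,M=st()
plan([(rk(0,-78,200),0)],M,s['tool_pos'],[15])
f=np.load('pics/top0.npz');d=dict(intrinsics=f['K'],camera_from_world=f['T'])
for y in(-52,52,-105): print(y,(proj(d,rk(0,y,109))-[215,185])*5)
f=np.load('pics/side0.npz');d=dict(intrinsics=f['K'],camera_from_world=f['T'])
for y in(-52,52,105,-105): print(y,(proj(d,rk(0,y,109))-[255,190])*6)
E
```

```text
t 0.1 rk [-240.5  587.3  221.8] jawyaw 65.25 tilt [-0.0003 -0.0014] F [-0.3 -0.3 -0.2] M [-0.04  0.02  0.  ] w 86.9
-34 33 2 4.3; -67 66 3 8.7; -101 99 5 13.0; -134 133 6 17.4; -168 166 8 21.7
-19 43 2 4.3; -38 86 3 8.7; -57 130 5 13.0; -76 173 6 17.4; -94 216 8 21.7
-2 47 2 4.3; -3 94 3 8.7; -5 141 5 13.0; -6 189 6 17.4; -8 236 8 21.7
-52 [437.12862248 221.2207829 ]
52 [245.67364488 250.77147102]
-105 [534.58089303 206.17922227]
-52 [279.82543439 148.56102873]
52 [278.08468333 249.81752378]
105 [277.10422806 306.84892085]
-105 [280.63072227 101.71881809]
```

Request:
step_arm(steps="-34 33 2 4.3; -67 66 3 8.7; -101 99 5 13.0; -134 133 6 17.4; -168 166 8 21.7", grip=0.6)

```text
time: 0.6
tool_pos: [0.3035, 0.4076, 0.2137]
eef_rot: [2.839, 1.343, -0.002]
wrist_force: [1.7, -0.3, -0.1]
gripper_width: 0.0566
```

Request:
step_arm(steps="-19 43 2 4.3; -38 86 3 8.7; -57 130 5 13.0; -76 173 6 17.4; -94 216 8 21.7")

```text
time: 1.1
tool_pos: [0.4113, 0.196, 0.2059]
eef_rot: [3.042, 0.78, -0.001]
wrist_force: [0.3, 0.5, 0.2]
gripper_width: 0.0523
```

Request:
step_arm(steps="-2 47 2 4.3; -3 94 3 8.7; -5 141 5 13.0; -6 189 6 17.4; -8 236 8 21.7")

```text
time: 1.6
tool_pos: [0.5184, -0.0166, 0.1982]
eef_rot: [3.135, 0.189, -0.0]
wrist_force: [1.0, 1.2, -0.0]
gripper_width: 0.0525
```

```bash
python3 - <<'E'
from h import *
s,M=st();print(s['joint_positions'].round(2))
plan([(rk(0,-78,130),0),(rk(0,-78,78),0)],M,s['tool_pos'],[4,4])
E
```

```text
t 1.6 rk [ -0.4 -84.9 198.2] jawyaw -0.38 tilt [-0.     -0.0008] F [ 1.   1.2 -0. ] M [-0.01 -0.02 -0.02] w 52.48
[-0.7   0.08  0.69  1.84 -0.05  1.24  0.12]
0 -2 17 -0.1; 0 -3 34 -0.2; 0 -5 51 -0.3; 0 -7 68 -0.4; 0 -7 81 -0.4
0 -0 13 0.0; 0 -0 26 0.0; 0 -0 39 0.0
```

Request:
step_arm(steps="0 -2 17 -0.1; 0 -3 34 -0.2; 0 -5 51 -0.3; 0 -7 68 -0.4; 0 -7 81 -0.4")

```text
time: 2.1
tool_pos: [0.5169, -0.0095, 0.1159]
eef_rot: [3.134, 0.201, -0.002]
wrist_force: [0.1, 0.2, 0.5]
gripper_width: 0.0522
```

Request:
step_arm(steps="0 0 13 0; 0 0 26 0; 0 0 39 0; 0 0 39 0")

```text
time: 2.5
tool_pos: [0.5158, -0.0097, 0.0752]
eef_rot: [3.134, 0.201, -0.006]
wrist_force: [-0.3, -0.2, 0.4]
gripper_width: 0.0518
```

Request:
step_arm(steps="0 0 0 0; 0 0 0 0; 0 0 0 0; 0 0 0 0; 0 0 0 0", grip=0.25)

```text
time: 3.0
tool_pos: [0.5201, -0.0092, 0.0776]
eef_rot: [3.134, 0.201, 0.008]
wrist_force: [9.8, 0.2, 2.3]
gripper_width: 0.0251
```

```bash
python3 - <<'E'
from h import *
s,M=st()
d=grab('side','s1.png')
im=cv2.imread('pics/s1.png');cv2.imwrite('pics/s1c.png',cv2.resize(im[190:290,255:345],None,fx=6,fy=6,interpolation=cv2.INTER_CUBIC))
E
```

```text
t 3.0 rk [  2.2 -77.7  77.6] jawyaw 0.06 tilt [ 0.0051 -0.0008] F [9.8 0.2 2.3] M [ 0.09 -2.15  0.03] w 25.13
```

View pics/s1c.png

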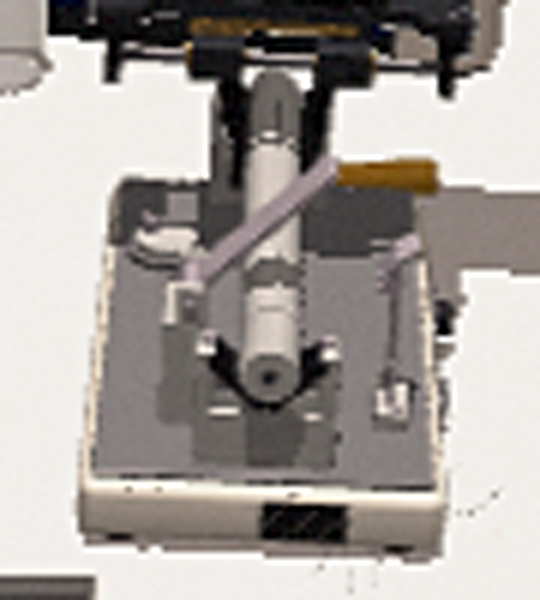

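Request:
step_arm(steps="0 0 0 0; 0 0 0 0; 0 0 0 0; 0 0 0 0; 0 0 0 0")

```text
time: 3.55
tool_pos: [0.5202, -0.0091, 0.0777]
eef_rot: [3.134, 0.201, 0.008]
wrist_force: [0.7, 0.8, 0.9]
gripper_width: 0.0259
```

Request:
step_arm(steps="0 0 0 0; 0 0 0 0; 0 0 0 0; 0 0 0 0; 0 0 0 0", grip=0.2)

```text
time: 4.05
tool_pos: [0.5202, -0.0091, 0.0777]
eef_rot: [3.134, 0.201, 0.008]
wrist_force: [0.9, 0.6, 0.7]
gripper_width: 0.0258
```

```bash
python3 - <<'E'
from h import *
s,M=st()
E
```

```text
t 4.05 rk [  2.3 -77.7  77.7] jawyaw 0.05 tilt [ 0.0053 -0.0006] F [0.9 0.6 0.7] M [-0.04 -0.21 -0.09] w 25.81
```

Request:
step_arm(steps="0 0 0 0; 0 0 0 0; 0 0 0 0; 0 0 0 0", grip=0.6)

```text
time: 4.45
tool_pos: [0.5199, -0.0092, 0.0776]
eef_rot: [3.134, 0.201, 0.007]
wrist_force: [0.1, 0.6, 0.1]
gripper_width: 0.0482
```

Request:
step_arm(steps="0 -26 0 0; 0 -52 0 0; 0 -78 0 0; 0 -78 0 0")

```text
time: 4.85
tool_pos: [0.5094, 0.072, 0.0773]
eef_rot: [-3.134, -0.209, -0.007]
wrist_force: [-0.5, -0.7, 0.0]
gripper_width: 0.0525
```

Request:
step_arm(steps="0 0 0 0; 0 0 0 0; 0 0 0 0; 0 0 0 0; 0 0 0 0", grip=0.25)

```text
time: 5.35
tool_pos: [0.511, 0.0714, 0.0779]
eef_rot: [-3.135, -0.207, -0.012]
wrist_force: [4.7, -0.6, -1.1]
gripper_width: 0.0272
```

Request:
step_arm(steps="0 0 0 0; 0 0 0 0; 0 0 0 0; 0 0 0 0")

```text
time: 5.75
tool_pos: [0.5112, 0.0709, 0.0779]
eef_rot: [3.134, 0.206, 0.012]
wrist_force: [2.7, -1.7, -3.5]
gripper_width: 0.0273
```

```bash
python3 - <<'E'
from h import *
s,M=st()
E
```

```text
t 5.75 rk [ 3.6  2.9 77.9] jawyaw 0.24 tilt [0.0078 0.0001] F [ 2.7 -1.7 -3.5] M [-0.3  -0.75 -0.03] w 27.3
```

Request:
step_arm(steps="0 0 0 0; 0 0 0 0; 0 0 0 0; 0 0 0 0", grip=0.6)

```text
time: 6.15
tool_pos: [0.511, 0.071, 0.0778]
eef_rot: [3.135, 0.206, 0.011]
wrist_force: [-0.1, 0.3, 0.3]
gripper_width: 0.049
```

Request:
step_arm(steps="0 0 -25 0; 0 0 -45 0; 0 0 -45 0; 0 0 -45 0")

```text
time: 6.55
tool_pos: [0.5107, 0.0712, 0.1229]
eef_rot: [-3.134, -0.207, -0.012]
wrist_force: [0.0, 0.0, -0.3]
gripper_width: 0.0518
```

Request:
step_arm(steps="0 0 0 0; 4 2 0 0; 8 3 0 0; 8 3 0 0; 8 3 0 0", grip=0)

```text
time: 7.05
tool_pos: [0.5191, 0.0691, 0.1226]
eef_rot: [3.135, 0.206, 0.012]
wrist_force: [-0.2, 0.3, -0.3]
gripper_width: 0.0202
```

```bash
python3 - <<'E'
from h import *
s,M=st()
d=grab('top','t2.png')
im=cv2.imread('pics/t2.png');cv2.imwrite('pics/t2c.png',cv2.resize(im[185:285,215:375],None,fx=5,fy=5,interpolation=cv2.INTER_CUBIC))
E
```

```text
t 7.05 rk [1.110e+01 1.000e-01 1.226e+02] jawyaw 0.25 tilt [0.0073 0.0003] F [-0.2  0.3 -0.3] M [-0.12  0.11  0.  ] w 20.23
```

View pics/t2c.png

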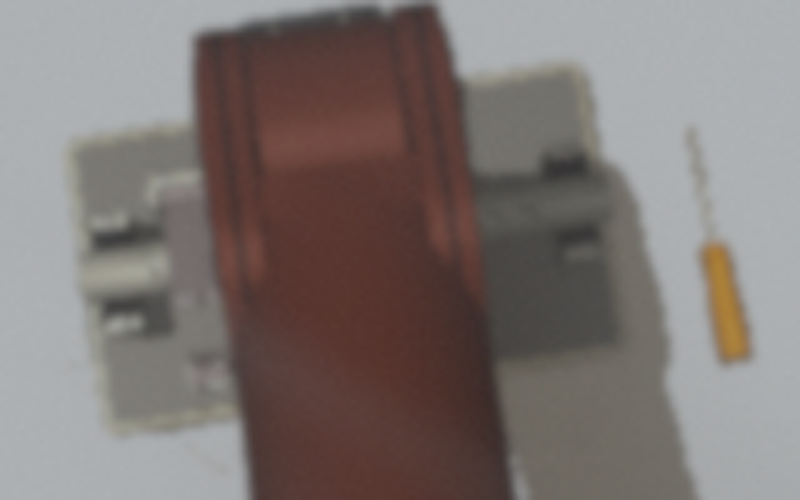

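Request:
step_arm(steps="0 0 4 0; 0 0 8 0; 0 0 11 0; 0 0 13 0; 0 0 14 0")

```text
time: 7.6
tool_pos: [0.519, 0.0692, 0.1089]
eef_rot: [-3.135, -0.206, -0.011]
wrist_force: [-4.6, -0.0, 11.6]
gripper_width: 0.0006
```

Request:
step_arm(steps="0 0 1 0; 0 0 2 0; 0 0 3 0; 0 0 4 0; 0 0 4 0")

```text
time: 8.1
tool_pos: [0.5202, 0.0694, 0.1083]
eef_rot: [-3.132, -0.206, -0.014]
wrist_force: [-13.9, -2.5, 39.5]
gripper_width: 0.0006
```

```bash
python3 - <<'E'
from h import *
s,M=st()
E
```

```text
t 8.1 rk [ 12.2   0.2 108.3] jawyaw 0.23 tilt [0.0087 0.003 ] F [-13.9  -2.5  39.5] M [-0.7   3.34 -0.02] w 0.59
```

Request:
step_arm(steps="-2 0 2 0; -4 0 2 0; -6 0 2 0; -8 0 2 0; -10 0 2 0")

```text
time: 8.6
tool_pos: [0.516, 0.0688, 0.11]
eef_rot: [-3.13, -0.205, -0.033]
wrist_force: [10.7, 0.7, 16.8]
gripper_width: 0.0004
```

```bash
python3 - <<'E'
from h import *
s,M=st()
E
```

```text
t 8.6 rk [  8.1   0.2 110. ] jawyaw 0.21 tilt [0.0208 0.0057] F [10.7  0.7 16.8] M [-0.07 -2.57  0.01] w 0.38
```

Request:
step_arm(steps="-3 0 3 0; -6 0 3 0; -9 0 3 0; -12 0 3 0; -14 0 3 0")

```text
time: 9.1
tool_pos: [0.5106, 0.0681, 0.1123]
eef_rot: [-3.127, -0.205, -0.061]
wrist_force: [14.7, 0.9, 27.0]
gripper_width: 0.0005
```

```bash
python3 - <<'E'
from h import *
s,M=st()
d=grab('side','s3.png')
im=cv2.imread('pics/s3.png');cv2.imwrite('pics/s3c.png',cv2.resize(im[190:290,255:345],None,fx=6,fy=6,interpolation=cv2.INTER_CUBIC))
E
```

```text
t 9.1 rk [  2.5   0.2 112.3] jawyaw 0.19 tilt [0.0382 0.0097] F [14.7  0.9 27. ] M [-0.02 -3.39 -0.02] w 0.52
```

View pics/s3c.png

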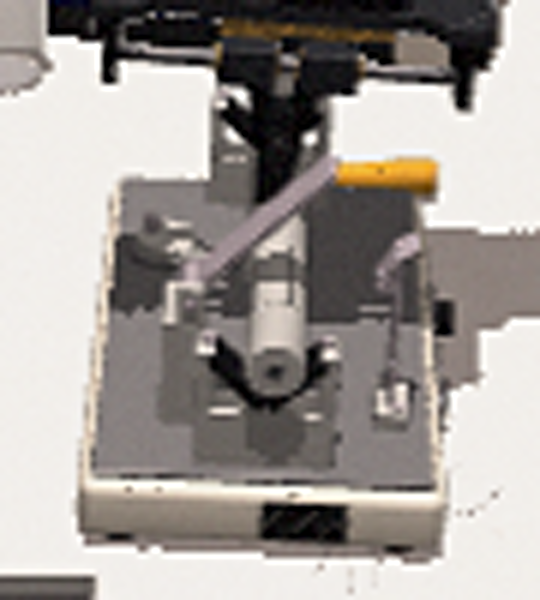

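Request:
step_arm(steps="0 0 -20 0; 0 0 -35 0; 0 0 -40 0; 0 0 -40 0")

```text
time: 9.55
tool_pos: [0.5091, 0.0679, 0.1527]
eef_rot: [-3.126, -0.205, -0.062]
wrist_force: [-0.2, 0.5, 0.1]
gripper_width: 0.0005
```

```bash
python3 - <<'E'
from h import *
s,M=st()
d=grab('side','s4.png')
np.savez('pics/s4.npz',px=d['pixels'],z=d['range_z'])
im=cv2.imread('pics/s4.png');cv2.imwrite('pics/s4c.png',cv2.resize(im[190:290,255:345],None,fx=6,fy=6,interpolation=cv2.INTER_CUBIC))
plan([(rk(3.6,-78,150),0),(rk(3.6,-78,78),0)],M,s['tool_pos'],[5,5])
E
```

```text
t 9.55 rk [  1.1   0.2 152.7] jawyaw 0.2 tilt [0.0389 0.0105] F [-0.2  0.5  0.1] M [-0.1   0.1  -0.07] w 0.54
0 16 0 0.0; 1 31 1 0.1; 1 47 1 0.1; 2 63 2 0.2; 2 78 2 0.2
-1 0 14 0.0; -1 0 29 0.0; -2 0 43 0.0; -2 0 58 0.0; -3 0 72 0.0
```

View pics/s4c.png

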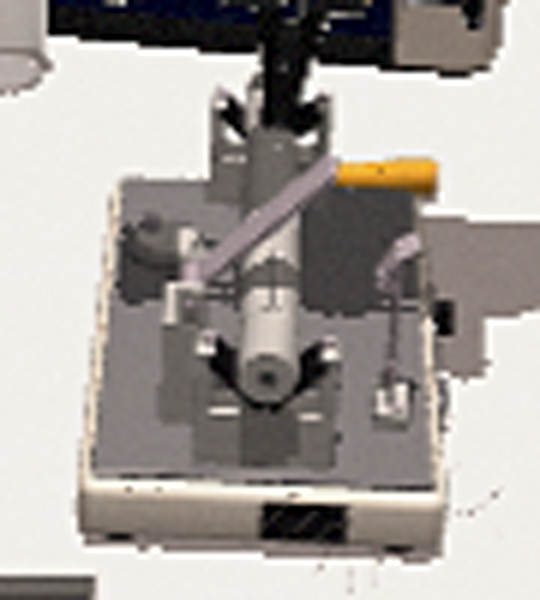

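Request:
step_arm(steps="0 16 0 0; 1 31 1 0; 1 47 1 0; 2 63 2 0; 2 78 2 0", grip=0.6)

```text
time: 10.1
tool_pos: [0.5202, -0.0099, 0.1483]
eef_rot: [-3.127, -0.205, -0.057]
wrist_force: [1.0, 0.3, 0.1]
gripper_width: 0.0326
```

Request:
step_arm(steps="-1 0 14 0; -1 0 29 0; -2 0 43 0; -2 0 58 0; -3 0 72 0")

```text
time: 10.6
tool_pos: [0.5192, -0.0097, 0.0746]
eef_rot: [-3.128, -0.205, -0.055]
wrist_force: [1.6, 0.4, -0.8]
gripper_width: 0.0521
```

Request:
step_arm(steps="0 0 0 0; 0 0 0 0; 0 0 0 0; 0 0 0 0; 0 0 0 0", grip=0.2)

```text
time: 11.1
tool_pos: [0.5215, -0.0094, 0.076]
eef_rot: [-3.127, -0.205, -0.063]
wrist_force: [6.2, 0.8, 0.2]
gripper_width: 0.0258
```

Request:
step_arm(steps="0 0 0 0; 0 0 0 0; 0 0 0 0; 0 0 0 0; 0 0 0 0")

```text
time: 11.6
tool_pos: [0.5215, -0.0094, 0.0761]
eef_rot: [-3.127, -0.205, -0.063]
wrist_force: [0.9, 1.2, -0.1]
gripper_width: 0.0256
```

```bash
python3 - <<'E'
from h import *
s,M=st()
E
```

```text
t 11.6 rk [  3.5 -78.   76.1] jawyaw 0.22 tilt [0.0394 0.0095] F [ 0.9  1.2 -0.1] M [-0.09 -0.03 -0.03] w 25.62
```

Request:
step_arm(steps="0 0 0 0; 0 0 0 0; 0 0 0 0; 0 0 -15 0", grip=0.6)

```text
time: 12.0
tool_pos: [0.5195, -0.0095, 0.0897]
eef_rot: [-3.128, -0.206, -0.058]
wrist_force: [0.2, 0.1, -0.3]
gripper_width: 0.0479
```

Request:
step_arm(steps="0 0 -40 0; 0 0 -80 0; 0 0 -110 0; -40 0 -110 0; -80 0 -110 0")

```text
time: 12.5
tool_pos: [0.4361, -0.0214, 0.1973]
eef_rot: [-3.129, -0.205, -0.06]
wrist_force: [-1.1, -0.1, 0.4]
gripper_width: 0.0523
```

Request:
step_arm(steps="-40 0 0 0; -80 0 0 0; -120 0 0 0; -160 0 0 0; -160 0 0 0")

```text
time: 13.0
tool_pos: [0.3233, -0.0399, 0.1936]
eef_rot: [-3.123, -0.209, -0.057]
wrist_force: [-0.9, 0.1, 0.2]
gripper_width: 0.0523
```

```bash
python3 - <<'E'
from h import *
s,M=st();print(s['tool_pos'],s['joint_positions'].round(3))
d=grab('top','t5.png')
im=cv2.imread('pics/t5.png');cv2.imwrite('pics/t5c.png',cv2.resize(im[185:285,215:375],None,fx=5,fy=5,interpolation=cv2.INTER_CUBIC))
E
```

```text
t 13.0 rk [-196.9  -83.2  193.6] jawyaw 0.38 tilt [0.0355 0.0131] F [-0.9  0.1  0.2] M [-0.11  0.09  0.06] w 52.26
[ 0.32332755 -0.03986898  0.1935819 ] [-0.133 -0.381  0.103  2.219  0.028  1.266  0.089]
```

View pics/t5c.png

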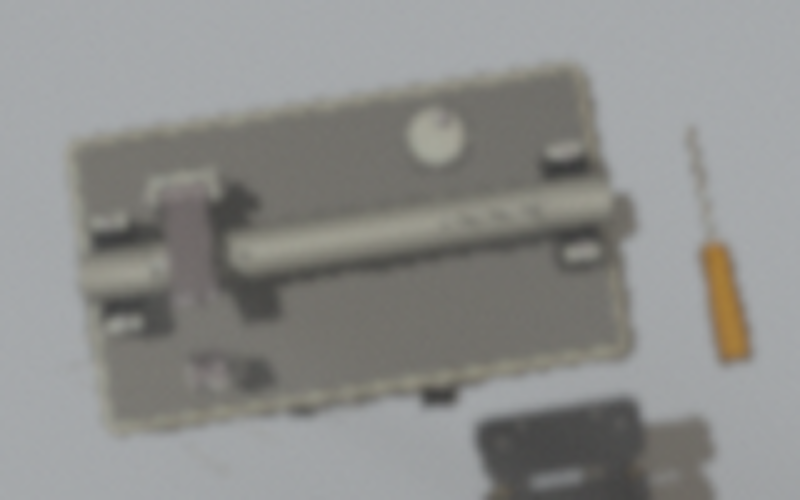

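Request:
step_arm(steps="-30 0 0 0; -60 0 0 0; -90 0 0 0; -120 0 0 0; -120 0 0 0")

```text
time: 13.55
tool_pos: [0.2216, -0.0352, 0.1301]
eef_rot: [-2.867, -0.187, 0.073]
wrist_force: [0.2, -0.6, 0.5]
gripper_width: 0.0521
```

```bash
python3 - <<'E'
from h import *
s,M=st();print(s['tool_pos'],s['joint_positions'].round(3))
a=np.load('pics/top0.npz')['px'];b=cv2.cvtColor(cv2.imread('pics/t5.png'),cv2.COLOR_BGR2RGB)
# shaft strip straightened for both
d=dict(intrinsics=np.load('pics/top0.npz')['K'],camera_from_world=np.load('pics/top0.npz')['T'])
out=[]
for im in(a,b):
    ys=np.linspace(150,-150,600);xs=np.linspace(22,-22,88)
    mp=np.array([[proj(d,rk(x,y,109)) for y in ys] for x in xs]).astype(np.float32)
    out.append(cv2.resize(cv2.remap(im,mp,None,cv2.INTER_CUBIC),None,fx=1.3,fy=2.5))
cv2.imwrite('pics/strip.png',cv2.cvtColor(np.vstack(out),cv2.COLOR_RGB2BGR))
E
```

```text
t 13.55 rk [-297.2  -65.6  130.1] jawyaw 0.42 tilt [-0.0668  0.2607] F [ 0.2 -0.6  0.5] M [-0.42 -0.06  0.03] w 52.06
[ 0.22159709 -0.0351545   0.13011082] [ 0.373 -0.381 -0.033  2.385 -0.246  1.3    0.559]
```

View pics/strip.png

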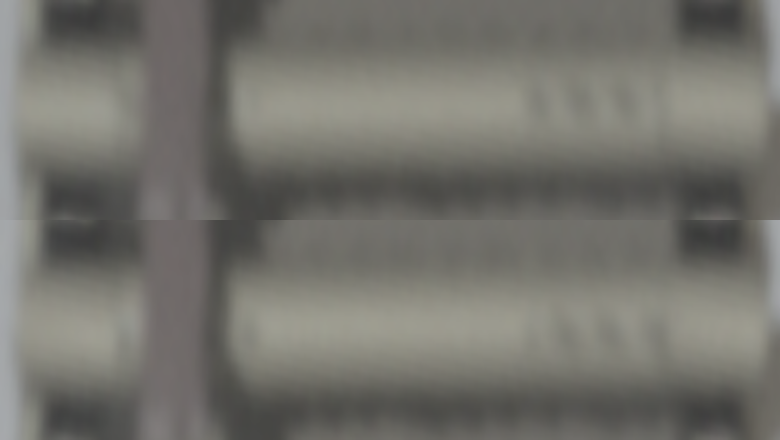

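```bash
python3 - <<'E'
from h import *
s,M=st()
plan([(rk(-250,-40,190),0),(rk(3.6,0,170),0),(rk(3.6,0,78),0)],M,s['tool_pos'],[3,7,5])
E
```

```text
t 13.55 rk [-297.2  -65.6  130.1] jawyaw 0.42 tilt [-0.0668  0.2607] F [ 0.2 -0.6  0.5] M [-0.42 -0.06  0.03] w 52.06
15 -14 -17 0.1; 30 -27 -35 0.3; 45 -41 -52 0.4; 82 -46 -49 0.4; 118 -50 -46 0.4
36 -5 3 0.0; 73 -10 6 0.0; 109 -15 9 0.0; 145 -20 12 0.0; 182 -25 15 0.0
1 5 18 0.0; 1 10 35 0.0; 2 15 53 0.0; 3 20 71 0.0; 3 25 89 0.0
```

Request:
step_arm(steps="15 -14 -17 0.1; 30 -27 -35 0.3; 45 -41 -52 0.4; 82 -46 -49 0.4; 118 -50 -46 0.4")

```text
time: 14.05
tool_pos: [0.3374, 0.017, 0.1848]
eef_rot: [-2.869, -0.177, 0.071]
wrist_force: [-0.0, -0.2, -0.4]
gripper_width: 0.052
```

Request:
step_arm(steps="36 -5 3 0.0; 73 -10 6 0.0; 109 -15 9 0.0; 145 -20 12 0.0; 182 -25 15 0.0")

```text
time: 14.55
tool_pos: [0.5154, 0.0688, 0.1707]
eef_rot: [-2.87, -0.178, 0.072]
wrist_force: [-0.4, -0.1, 0.5]
gripper_width: 0.0521
```

```bash
python3 - <<'E'
from h import *
s,M=st()
plan([(rk(3.6,0,77),0)],M,s['tool_pos'],[5])
E
```

```text
t 14.55 rk [  7.4   0.3 170.7] jawyaw 0.05 tilt [-0.0649  0.2584] F [-0.4 -0.1  0.5] M [-0.4  -0.02  0.02] w 52.11
-0 5 18 0.0; -0 10 36 0.0; -0 15 54 0.0; -1 20 72 0.0; -1 25 90 0.1
```

Request:
step_arm(steps="0 5 18 0; 0 10 36 0; 0 15 54 0; -1 20 72 0; -1 25 90 0")

```text
time: 15.05
tool_pos: [0.5113, 0.0682, 0.0763]
eef_rot: [-2.872, -0.179, 0.073]
wrist_force: [1.0, 0.3, -0.2]
gripper_width: 0.0519
```

Request:
step_arm(steps="0 0 0 0; 0 0 0 0; 0 0 0 0; 0 0 0 0; 0 0 0 0", grip=0.2)

```text
time: 15.55
tool_pos: [0.511, 0.0682, 0.0772]
eef_rot: [-2.872, -0.179, 0.073]
wrist_force: [-4.2, -1.8, 4.6]
gripper_width: 0.0272
```

Request:
step_arm(steps="0 -1 -4 0; 0 -2 -8 0; 4 -3 -13 0; 8 -3 -13 0; 12 -3 -13 0")

```text
time: 16.05
tool_pos: [0.5234, 0.0692, 0.0902]
eef_rot: [-2.872, -0.18, 0.075]
wrist_force: [-15.7, -4.4, 7.4]
gripper_width: 0.027
```

```bash
python3 - <<'E'
from h import *
s,M=st()
d=grab('side','s6.png')
im=cv2.imread('pics/s6.png');cv2.imwrite('pics/s6c.png',cv2.resize(im[190:290,255:345],None,fx=6,fy=6,interpolation=cv2.INTER_CUBIC))
E
```

```text
t 16.05 rk [15.4 -0.3 90.2] jawyaw 0.13 tilt [-0.067   0.2563] F [-15.7  -4.4   7.4] M [-0.93  3.12  0.98] w 26.96
```

View pics/s6c.png

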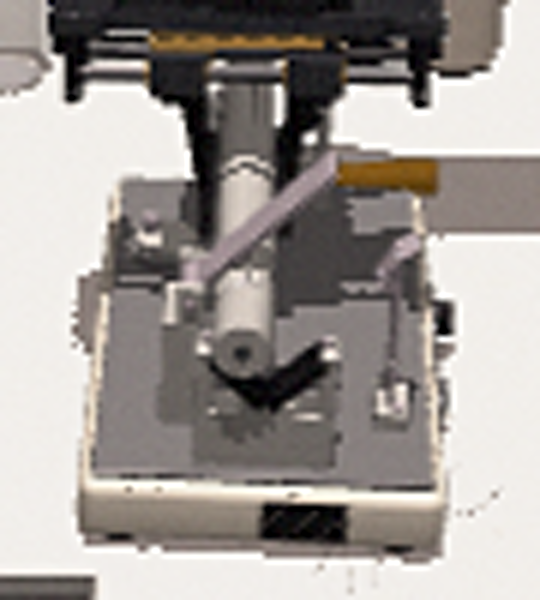

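Request:
step_arm(steps="0 0 0 0; 0 0 0 0; 0 0 0 0; 0 0 0 0; 0 0 0 0", grip=0.7)

```text
time: 16.6
tool_pos: [0.5237, 0.0693, 0.0903]
eef_rot: [-2.872, -0.18, 0.075]
wrist_force: [-0.3, 0.4, 0.4]
gripper_width: 0.0573
```

```bash
python3 - <<'E'
from h import *
s,M=st()
d=grab('side','s7.png')
im=cv2.imread('pics/s7.png');cv2.imwrite('pics/s7c.png',cv2.resize(im[190:290,255:345],None,fx=6,fy=6,interpolation=cv2.INTER_CUBIC))
plan([(rk(3.6,-40,130),0),(rk(3.6,-78,78),0)],M,s['tool_pos'],[5,5])
E
```

```text
t 16.6 rk [15.7 -0.3 90.3] jawyaw 0.14 tilt [-0.0672  0.2565] F [-0.3  0.4  0.4] M [-0.38 -0.05 -0.  ] w 57.25
-3 6 -10 0.0; -5 11 -19 0.1; -8 17 -29 0.1; -11 22 -39 0.1; -14 28 -48 0.1
0 10 8 0.0; 1 20 16 0.0; 1 30 24 0.0; 1 40 32 0.0; 2 50 40 0.0
```

View pics/s7c.png

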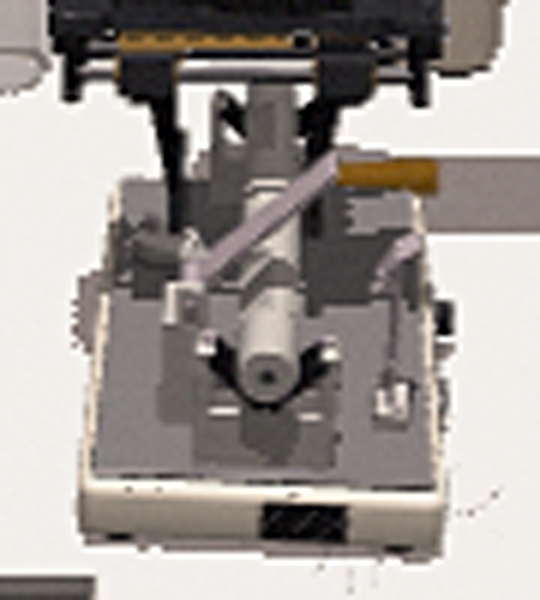

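Request:
step_arm(steps="-3 6 -10 0.0; -5 11 -19 0.1; -8 17 -29 0.1; -11 22 -39 0.1; -14 28 -48 0.1")

```text
time: 17.15
tool_pos: [0.5165, 0.0274, 0.1309]
eef_rot: [-2.872, -0.176, 0.074]
wrist_force: [0.9, -0.0, 0.1]
gripper_width: 0.0607
```

Request:
step_arm(steps="0 10 8 0.0; 1 20 16 0.0; 1 30 24 0.0; 1 40 32 0.0; 2 50 40 0.0")

```text
time: 17.65
tool_pos: [0.5211, -0.0105, 0.0776]
eef_rot: [-2.872, -0.176, 0.075]
wrist_force: [-0.4, 0.5, -0.0]
gripper_width: 0.061
```

Request:
step_arm(steps="0 0 0 0; 0 0 0 0; 0 0 0 0; 0 0 0 0; 0 0 0 0", grip=0.2)

```text
time: 18.15
tool_pos: [0.5213, -0.0102, 0.078]
eef_rot: [-2.872, -0.177, 0.074]
wrist_force: [-0.1, 0.2, 0.5]
gripper_width: 0.0288
```

Request:
step_arm(steps="0 0 0 0; 0 0 0 0; 0 0 0 0; 0 0 0 0")

```text
time: 18.55
tool_pos: [0.5212, -0.0103, 0.0781]
eef_rot: [-2.872, -0.177, 0.075]
wrist_force: [-1.4, -0.6, -0.1]
gripper_width: 0.0269
```

```bash
python3 - <<'E'
from h import *
s,M=st()
E
```

```text
t 18.55 rk [  3.1 -78.9  78.1] jawyaw 0.04 tilt [-0.0669  0.2565] F [-1.4 -0.6 -0.1] M [-0.52  0.2   0.05] w 26.87
```

Request:
step_arm(steps="0 0 0 0; 0 0 0 0; 0 0 0 0; 0 0 -25 0; 0 0 -60 0", grip=0.7)

```text
time: 19.05
tool_pos: [0.5239, -0.0251, 0.1352]
eef_rot: [-2.871, -0.178, 0.08]
wrist_force: [1.7, 0.3, -0.1]
gripper_width: 0.0572
```

Request:
step_arm(steps="0 0 -30 0; -45 0 -50 0; -90 0 -50 0; -135 0 -50 0; -170 0 -50 0")

```text
time: 19.55
tool_pos: [0.3568, -0.0601, 0.19]
eef_rot: [-2.871, -0.177, 0.079]
wrist_force: [0.3, 0.3, 0.8]
gripper_width: 0.0609
```

```bash
cat >> h.py <<'E'
def strip(d,fn):
    ys=np.linspace(150,-150,600);xs=np.linspace(26,-22,96)
    mp=np.array([[proj(d,rk(x,y,109)) for y in ys] for x in xs]).astype(np.float32)
    a=cv2.resize(cv2.remap(d['pixels'],mp,None,cv2.INTER_CUBIC),None,fx=1.3,fy=2.5)
    cv2.imwrite('pics/'+fn,cv2.cvtColor(a,cv2.COLOR_RGB2BGR))
E
python3 - <<'E'
from h import *
s,M=st()
d=grab('top','t8.png');strip(d,'t8s.png')
d=grab('side','s8.png')
im=cv2.imread('pics/s8.png');cv2.imwrite('pics/s8c.png',cv2.resize(im[190:290,255:345],None,fx=6,fy=6,interpolation=cv2.INTER_CUBIC))
E
```

```text
t 19.55 rk [-166.2 -107.4  190. ] jawyaw 0.07 tilt [-0.0702  0.2572] F [0.3 0.3 0.8] M [-0.4  -0.03  0.01] w 60.91
```

View pics/t8s.png

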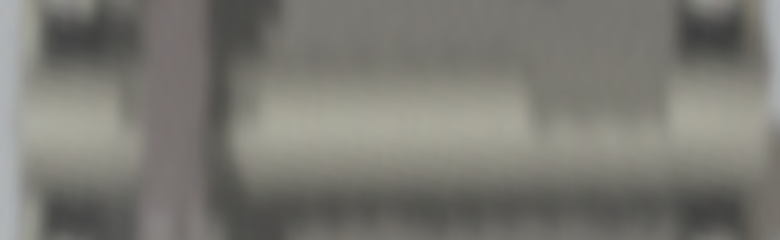

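View pics/s8c.png

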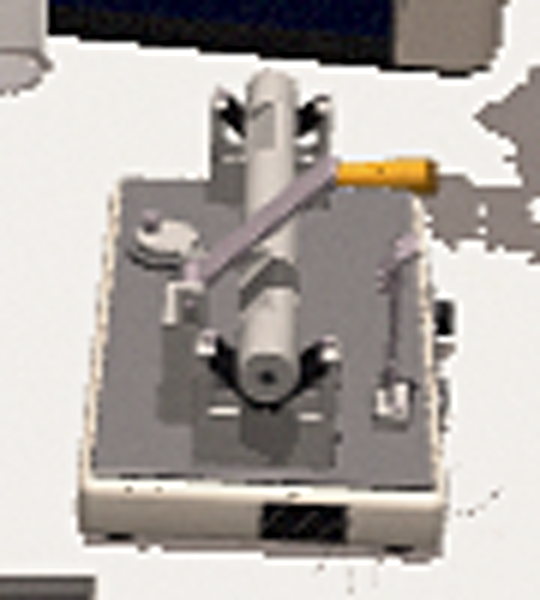

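```bash
cat >> h.py <<'E'
from scipy.optimize import least_squares
def fitflat(d,verbose=True,y0=-100,y1=-57):
    P=cloud(d).reshape(-1,3);q=(P-C)@np.stack([EX,EY,EZ],1)*1e3
    ok=(d['range_z'].reshape(-1)>0)&(q[:,2]>75)&(q[:,2]<120)&(abs(q[:,0])<24)
    rd=ok&(abs(q[:,1]+5)<40);r=q[rd]   # round
    def fr(p): return np.hypot(r[:,0]-p[0]-p[2]*r[:,1]/100,r[:,2]-p[1])-14
    a=least_squares(fr,[2,95,0],loss='soft_l1',f_scale=1).x
    m=ok&(q[:,1]>y0)&(q[:,1]<y1);g=q[m]
    x=g[:,0]-a[0]-a[2]*g[:,1]/100;z=g[:,2]-a[1]
    ph=np.arctan2(x,z);rho=np.hypot(x,z)
    best=[]
    for th in np.radians(np.arange(-180,180,1)):
        dl=ph-th;lim=.86
        model=np.where((np.abs((dl+np.pi)%(2*np.pi)-np.pi))<np.arccos(9/14),9/np.maximum(np.cos(dl),.3),14)
        best.append(np.minimum(abs(rho-model),3).mean())
    best=np.array(best);i=best.argmin()
    print('axis',a.round(2),'n',m.sum(),'theta',i-180,'cost',best[i].round(2),'alt',[(j-180,best[j].round(2)) for j in range(0,360,20) if best[j]<best[i]+.25])
E
python3 - <<'E'
from h import *
for n in('top','side'): fitflat(manip.get_image(n))
E
```

```text
axis [ 9.000e-02  9.503e+01 -5.100e-01] n 161 theta 53 cost 1.38 alt [(40, np.float64(1.48)), (60, np.float64(1.41)), (80, np.float64(1.61))]
axis [ 4.84 95.08  0.83] n 51 theta 52 cost 1.12 alt [(60, np.float64(1.19))]
```

```bash
python3 - <<'E'
from h import *
s,M=st()
plan([(rk(3.6,0,150),0),(rk(3.6,0,77),0)],M,s['tool_pos'],[5,5])
E
```

```text
t 19.75 rk [-164.  -107.6  190.3] jawyaw 0.06 tilt [-0.0688  0.2568] F [-0.1  0.6  0.4] M [-0.39 -0.07  0.02] w 60.99
34 -19 12 0.0; 68 -38 25 0.0; 101 -57 37 0.0; 135 -76 49 0.0; 169 -95 61 0.1
1 4 14 -0.0; 1 8 28 -0.0; 2 12 42 -0.0; 2 15 56 -0.0; 3 19 70 -0.0
```

Request:
step_arm(steps="34 -19 12 0.0; 68 -38 25 0.0; 101 -57 37 0.0; 135 -76 49 0.0; 169 -95 61 0")

```text
time: 20.25
tool_pos: [0.5137, 0.0704, 0.1497]
eef_rot: [-2.87, -0.178, 0.077]
wrist_force: [0.8, -0.1, 0.6]
gripper_width: 0.061
```

Request:
step_arm(steps="-1 4 14 0; -1 9 33 0; -1 13 52 0; -1 18 67 0; -1 18 67 0")

```text
time: 20.75
tool_pos: [0.5093, 0.071, 0.0781]
eef_rot: [-2.869, -0.178, 0.083]
wrist_force: [-0.0, 1.0, -0.1]
gripper_width: 0.0607
```

```bash
python3 - <<'E'
from h import *
s,M=st()
E
```

```text
t 20.75 rk [ 1.7  3.3 78.1] jawyaw 0.14 tilt [-0.0728  0.2586] F [-0.   1.  -0.1] M [-0.35 -0.03 -0.03] w 60.72
```

Request:
step_arm(steps="0 0 0 0; 0 0 0 0; 0 0 0 0; 0 0 0 0; 0 0 0 0", grip=0.2)

```text
time: 21.25
tool_pos: [0.5098, 0.071, 0.0786]
eef_rot: [-2.869, -0.178, 0.081]
wrist_force: [11.2, 2.5, 0.8]
gripper_width: 0.0289
```

Request:
step_arm(steps="0 0 0 0; 0 0 0 0; 0 0 0 0")

```text
time: 21.55
tool_pos: [0.5104, 0.071, 0.0789]
eef_rot: [-2.869, -0.178, 0.079]
wrist_force: [4.5, 0.1, -1.0]
gripper_width: 0.0274
```

Request:
step_arm(steps="0 -1 -4 0; 0 -2 -8 0; 3 -3 -11 0; 6 -3 -11 0; 10 -3 -11 0")

```text
time: 22.05
tool_pos: [0.5209, 0.0723, 0.0898]
eef_rot: [-2.869, -0.178, 0.079]
wrist_force: [0.1, -0.3, -4.3]
gripper_width: 0.0276
```

```bash
python3 - <<'E'
from h import *
s,M=st()
E
```

```text
t 22.05 rk [13.3  3.  89.8] jawyaw 0.11 tilt [-0.0704  0.2585] F [ 0.1 -0.3 -4.3] M [-0.67 -0.15  0.04] w 27.61
```

Request:
step_arm(steps="0 0 0 0; 0 0 0 0; 0 0 0 0; 0 0 0 0; 0 0 0 0", grip=0.7)

```text
time: 22.55
tool_pos: [0.5214, 0.0723, 0.0902]
eef_rot: [-2.869, -0.178, 0.078]
wrist_force: [-0.1, -0.3, 0.6]
gripper_width: 0.0574
```

Request:
step_arm(steps="-8 0 0 0; -8 5 -25 0; -8 10 -60 0; -8 10 -100 0; -30 10 -100 0")

```text
time: 23.05
tool_pos: [0.5035, 0.0319, 0.19]
eef_rot: [-2.871, -0.177, 0.065]
wrist_force: [-0.1, 0.2, -0.3]
gripper_width: 0.0607
```

Request:
step_arm(steps="-50 20 0 0; -100 40 0 0; -140 60 0 0; -160 80 0 0; -160 80 0 0")

```text
time: 23.55
tool_pos: [0.3515, -0.0674, 0.173]
eef_rot: [-2.872, -0.17, 0.064]
wrist_force: [0.6, -0.1, 0.6]
gripper_width: 0.0611
```

```bash
python3 - <<'E'
from h import *
s,M=st()
d=grab('top','t9.png');strip(d,'t9s.png');fitflat(d)
d=grab('side','s9.png');fitflat(d)
im=cv2.imread('pics/s9.png');cv2.imwrite('pics/s9c.png',cv2.resize(im[190:290,255:345],None,fx=6,fy=6,interpolation=cv2.INTER_CUBIC))
E
```

```text
t 23.55 rk [-172.4 -114.   173. ] jawyaw -0.3 tilt [-0.059   0.2579] F [ 0.6 -0.1  0.6] M [-0.32 -0.08 -0.02] w 61.12
axis [ 4.40e-01  9.51e+01 -8.00e-02] n 166 theta -15 cost 1.7 alt [(-180, np.float64(1.92)), (-160, np.float64(1.92)), (-140, np.float64(1.93)), (-40, np.float64(1.89)), (-20, np.float64(1.74)), (0, np.float64(1.81)), (120, np.float64(1.94)), (140, np.float64(1.92)), (160, np.float64(1.92))]
axis [ 4.54 95.09  0.62] n 52 theta -15 cost 1.27 alt [(-20, np.float64(1.34)), (0, np.float64(1.47))]
```

View pics/t9s.png

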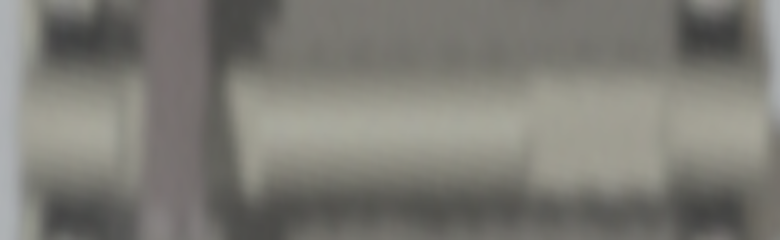

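View pics/s9c.png

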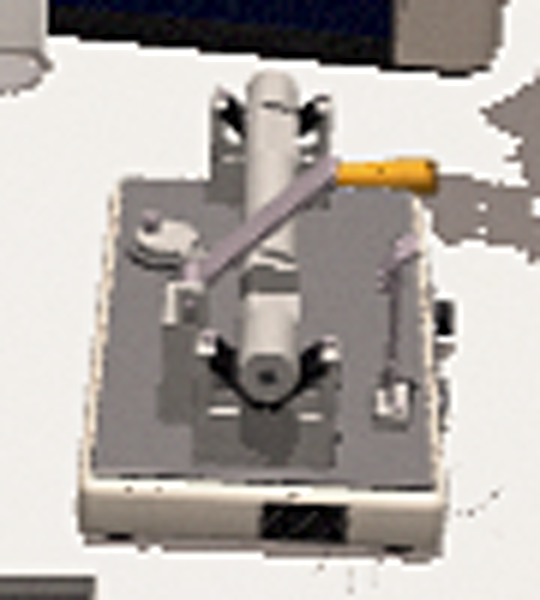

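```bash
cat >> h.py <<'E'
def slope(ds,names):
    for n,d in zip(names,ds):
        P=cloud(d).reshape(-1,3);q=(P-C)@np.stack([EX,EY,EZ],1)*1e3
        ax={'top':.3,'side':4.0}[n]
        m=(q[:,1]>-101)&(q[:,1]<-56)&(q[:,2]>96)&(q[:,2]<115)&(abs(q[:,0]-ax)<7)
        g=q[m];A=np.c_[g[:,0]-ax,np.ones(len(g))]
        r=least_squares(lambda p:A@p-g[:,2],[0,104],loss='soft_l1',f_scale=1);p=r.x
        se=1.2*np.std(A@p-g[:,2])/np.sqrt(len(g))/np.std(A[:,0])
        print(n,len(g),'theta',np.degrees(-np.arctan(p[0])).round(1),'+-',np.degrees(se).round(1),'z0',p[1].round(2))
E
python3 - <<'E'
from h import *
for i in range(3):
    slope([manip.get_image('top'),manip.get_image('side')],['top','side'])
s,M=st()
plan([(rk(3,0,150),0),(rk(3,0,77),0)],M,s['tool_pos'],[5,5])
E
```

```text
top 90 theta -13.0 +- 4.4 z0 104.05
side 23 theta -20.9 +- 4.4 z0 104.65
top 89 theta -13.0 +- 5.1 z0 104.21
side 24 theta -14.8 +- 4.9 z0 104.2
top 90 theta -14.2 +- 5.2 z0 103.98
side 22 theta -20.2 +- 6.5 z0 104.58
t 23.95 rk [-169.1 -111.5  173.3] jawyaw 0.08 tilt [-0.0606  0.2585] F [-0.8 -0.8 -0.1] M [-0.42 -0.07  0.11] w 61.02
35 -20 9 0.0; 69 -41 19 0.0; 104 -61 28 0.0; 138 -82 38 0.1; 173 -102 47 0.1
0 4 14 0.0; 1 8 28 0.0; 1 12 42 0.0; 2 15 56 0.0; 2 19 70 0.0
```

Request:
step_arm(steps="35 -20 9 0.0; 69 -41 19 0.0; 104 -61 28 0.0; 138 -82 38 0; 171 -102 47 0")

```text
time: 24.45
tool_pos: [0.5106, 0.0692, 0.1498]
eef_rot: [-2.87, -0.18, 0.065]
wrist_force: [0.1, -0.8, -0.2]
gripper_width: 0.061
```

Request:
step_arm(steps="0 4 14 0; 0 9 33 0; 0 13 52 0; 0 18 69 0; 0 18 69 0")

```text
time: 24.95
tool_pos: [0.5068, 0.0703, 0.0762]
eef_rot: [-2.869, -0.181, 0.072]
wrist_force: [0.3, 0.6, 0.0]
gripper_width: 0.0607
```

```bash
python3 - <<'E'
from h import *
s,M=st()
E
```

```text
t 24.95 rk [-0.9  2.9 76.2] jawyaw 0.17 tilt [-0.0655  0.2595] F [0.3 0.6 0. ] M [-0.38  0.01  0.03] w 60.65
```

Request:
step_arm(steps="2 0 0 0; 3 0 0 0; 3 0 0 0")

```text
time: 25.25
tool_pos: [0.5106, 0.0709, 0.077]
eef_rot: [-2.869, -0.181, 0.07]
wrist_force: [0.1, -0.2, 1.1]
gripper_width: 0.0605
```

Request:
step_arm(steps="0 0 0 0; 0 0 0 0; 0 0 0 0; 0 0 0 0; 0 0 0 0", grip=0.2)

```text
time: 25.75
tool_pos: [0.5106, 0.0708, 0.077]
eef_rot: [-2.869, -0.181, 0.07]
wrist_force: [0.2, -0.1, -0.3]
gripper_width: 0.0286
```

Request:
step_arm(steps="0 0 0 0; 0 0 0 0; 0 0 0 0")

```text
time: 26.05
tool_pos: [0.5107, 0.0709, 0.077]
eef_rot: [-2.869, -0.181, 0.069]
wrist_force: [1.2, -0.0, -0.3]
gripper_width: 0.0273
```

Request:
step_arm(steps="0 0 -1.5 0; 0 -1 -3.5 0; -1 -1 -3.5 0; -2.5 -1 -3.5 0; -2.5 -1 -3.5 0")

```text
time: 26.55
tool_pos: [0.5079, 0.0705, 0.0805]
eef_rot: [-2.869, -0.181, 0.07]
wrist_force: [-0.4, 0.2, -5.3]
gripper_width: 0.0273
```

```bash
python3 - <<'E'
from h import *
s,M=st()
E
```

```text
t 26.55 rk [ 0.2  2.9 80.5] jawyaw 0.17 tilt [-0.0645  0.2594] F [-0.4  0.2 -5.3] M [-0.63 -0.12  0.03] w 27.31
```

Request:
step_arm(steps="0 0 0 0; 0 0 0 0; 0 0 0 0; 0 0 0 0; 0 0 0 0", grip=0.7)

```text
time: 27.05
tool_pos: [0.508, 0.0705, 0.0807]
eef_rot: [-2.869, -0.181, 0.07]
wrist_force: [0.2, 0.3, 0.2]
gripper_width: 0.0571
```

Request:
step_arm(steps="3 0 0 0; 3 5 -25 0; 3 10 -60 0; 0 10 -100 0; -30 10 -100 0")

```text
time: 27.55
tool_pos: [0.4905, 0.0301, 0.1801]
eef_rot: [-2.87, -0.18, 0.057]
wrist_force: [-0.3, -0.1, -0.2]
gripper_width: 0.0607
```

Request:
step_arm(steps="-50 20 0 0; -100 40 0 0; -140 60 0 0; -160 80 0 0; -160 80 0 0")

```text
time: 28.05
tool_pos: [0.3393, -0.0693, 0.1622]
eef_rot: [-2.871, -0.174, 0.057]
wrist_force: [0.7, 0.7, -0.0]
gripper_width: 0.0608
```

```bash
python3 - <<'E'
from h import *
s,M=st()
a=[];
for i in range(2):
    d=grab('top','t10.png');e=grab('side','s10.png');fitflat(d);fitflat(e);slope([d,e],['top','side'])
strip(d,'t10s.png')
im=cv2.imread('pics/s10.png');cv2.imwrite('pics/s10c.png',cv2.resize(im[190:290,255:345],None,fx=6,fy=6,interpolation=cv2.INTER_CUBIC))
E
```

```text
t 28.05 rk [-184.8 -114.4  162.2] jawyaw -0.18 tilt [-0.0546  0.2589] F [ 0.7  0.7 -0. ] M [-0.34 -0.03  0.  ] w 60.8
axis [ 0.37 95.18  1.63] n 165 theta 0 cost 1.75 alt [(-20, np.float64(1.91)), (0, np.float64(1.75))]
axis [ 5.18 95.47  1.2 ] n 51 theta -1 cost 1.1 alt [(0, np.float64(1.12))]
top 84 theta -4.1 +- 6.0 z0 103.77
side 24 theta 0.2 +- 4.9 z0 103.82
axis [ 0.15 95.2  -1.11] n 164 theta 13 cost 1.78 alt [(-180, np.float64(2.01)), (-160, np.float64(2.01)), (-140, np.float64(2.03)), (-20, np.float64(2.01)), (0, np.float64(1.86)), (20, np.float64(1.82)), (40, np.float64(1.86)), (60, np.float64(2.02)), (120, np.float64(2.02)), (140, np.float64(2.01)), (160, np.float64(2.01))]
axis [ 4.86 94.73 -0.49] n 51 theta 3 cost 1.04 alt [(0, np.float64(1.05))]
top 86 theta 5.6 +- 5.1 z0 103.76
side 22 theta 6.3 +- 5.6 z0 104.3
```

View pics/s10c.png

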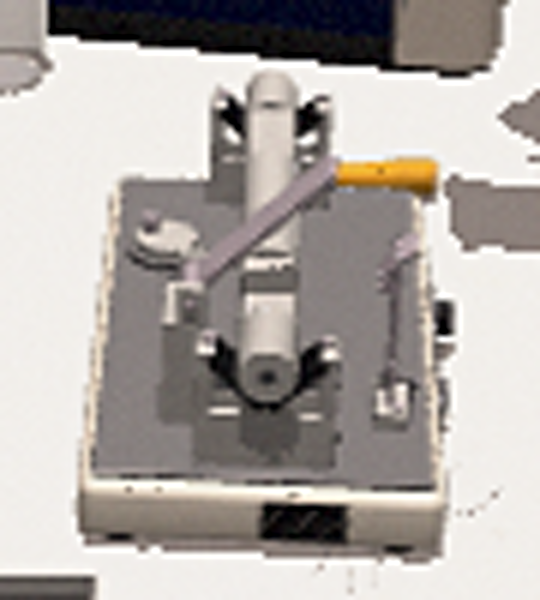

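```bash
python3 - <<'E'
from h import *
s,M=st()
plan([(rk(-160,-60,205),0),(rk(14,91,195),0)],M,s['tool_pos'],[2,8])
E
```

```text
t 28.25 rk [-181.5 -111.8  162.8] jawyaw 0.15 tilt [-0.0551  0.2594] F [-0.3 -0.1 -0.8] M [-0.37 -0.04  0.02] w 60.8
10 -31 -14 0.1; 21 -61 -27 0.2; 43 -79 -22 0.2; 64 -97 -16 0.2; 86 -115 -10 0.2
22 -18 6 0.0; 44 -36 11 0.0; 65 -54 17 0.0; 87 -72 23 0.0; 109 -90 29 0.0
```

Request:
step_arm(steps="10 -31 -14 0.1; 21 -61 -27 0.2; 43 -79 -22 0.2; 64 -97 -16 0.2; 86 -115 -10 0.2", grip=0)

```text
time: 28.75
tool_pos: [0.4155, 0.0545, 0.2013]
eef_rot: [-2.87, -0.18, 0.056]
wrist_force: [-0.1, 0.1, 0.1]
gripper_width: 0.0285
```

Request:
step_arm(steps="22 -18 6 0.0; 44 -36 11 0.0; 65 -54 17 0.0; 87 -72 23 0.0; 109 -90 29 0.0")

```text
time: 29.25
tool_pos: [0.5123, 0.1647, 0.1947]
eef_rot: [-2.868, -0.183, 0.057]
wrist_force: [0.5, -0.1, 0.7]
gripper_width: 0.0011
```

Request:
step_arm(steps="0 0 0 0; 0 0 0 0; 0 0 0 0")

```text
time: 29.55
tool_pos: [0.5119, 0.1645, 0.1946]
eef_rot: [-2.868, -0.183, 0.058]
wrist_force: [-0.7, 0.9, 0.3]
gripper_width: 0.0002
```

```bash
python3 - <<'E'
from h import *
s,M=st()
plan([(rk(14,91,160),0),(rk(14,91,153),0),(rk(6,91,145),0),(rk(0,91,134.7),0),(rk(-4,91,126),0)],M,s['tool_pos'],[3,2,2,2,1])
d=grab('side','s11.png')
im=cv2.imread('pics/s11.png');cv2.imwrite('pics/s11c.png',cv2.resize(im[160:290,245:365],None,fx=5,fy=4.5,interpolation=cv2.INTER_CUBIC))
E
```

```text
t 29.55 rk [ 16.1  95.7 194.6] jawyaw 0.19 tilt [-0.0563  0.2605] F [-0.7  0.9  0.3] M [-0.39 -0.08  0.03] w 0.18
-0 5 11 0.1; -1 9 21 0.1; -1 14 32 0.2; -1 15 35 0.2; -1 16 39 0.2
-4 1 4 0.0; -8 2 8 0.0; -11 4 13 0.0; -14 5 18 0.0; -17 7 26 0.0
```

View pics/s11c.png

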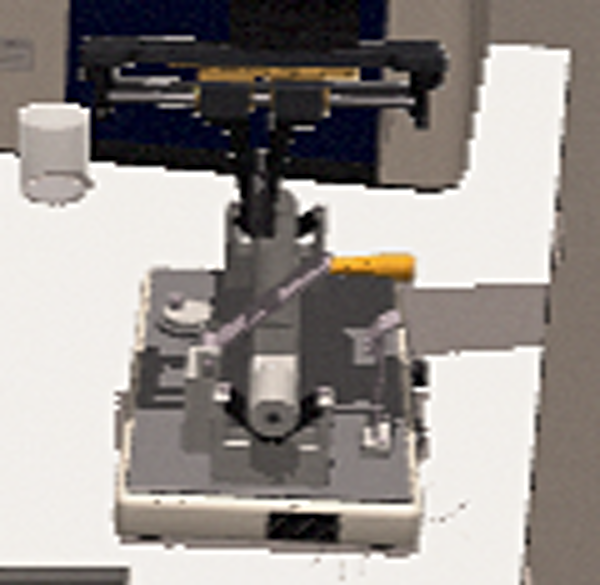

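```bash
python3 - <<'E'
from h import *
s,M=st()
plan([(rk(7,91,157),0),(rk(7,91,153),0),(rk(-1,91,145),0),(rk(-7,91,134.7),0),(rk(-11,91,126),0)],M,s['tool_pos'],[4,1,2,2,1])
E
```

```text
t 29.6 rk [ 16.1  95.3 194.7] jawyaw 0.15 tilt [-0.0557  0.2603] F [ 0.3 -0.2 -0.2] M [-0.37 -0.02 -0.02] w 0.58
-2 4 9 0.0; -4 7 18 0.1; -6 11 27 0.1; -8 14 35 0.2; -8 15 39 0.2
-4 1 4 0.0; -8 2 8 0.0; -11 4 13 0.0; -14 5 18 0.0; -17 7 26 0.0
```

Request:
step_arm(steps="-2 4 9 0.0; -4 7 18 0.1; -6 11 27 0.1; -8 14 35 0.1; -8 15 39 0.1")

```text
time: 30.1
tool_pos: [0.5029, 0.1585, 0.1521]
eef_rot: [-2.869, -0.179, 0.059]
wrist_force: [0.5, 0.0, 2.0]
gripper_width: 0.0003
```

Request:
step_arm(steps="-4 1 4 0.0; -8 2 8 0.0; -11 4 13 0.0; -14 5 18 0.0; -17 7 26 0.0")

```text
time: 30.6
tool_pos: [0.4858, 0.1564, 0.1257]
eef_rot: [-2.869, -0.179, 0.057]
wrist_force: [2.5, -0.2, 2.8]
gripper_width: 0.0003
```

```bash
python3 - <<'E'
from h import *
s,M=st()
plan([(rk(-13,91,120),0),(rk(-14,91,111),0)],M,s['tool_pos'],[2,3])
d=grab('side','s12.png')
im=cv2.imread('pics/s12.png');cv2.imwrite('pics/s12c.png',cv2.resize(im[190:290,255:345],None,fx=6,fy=6,interpolation=cv2.INTER_CUBIC))
E
```

```text
t 30.6 rk [-10.8  90.9 125.7] jawyaw 0.02 tilt [-0.0553  0.2601] F [ 2.5 -0.2  2.8] M [-0.25 -0.56 -0.16] w 0.32
-1 1 3 0.0; -2 1 6 0.0; -2 2 8 0.0; -3 3 11 0.0; -3 4 14 0.0
```

View pics/s12c.png

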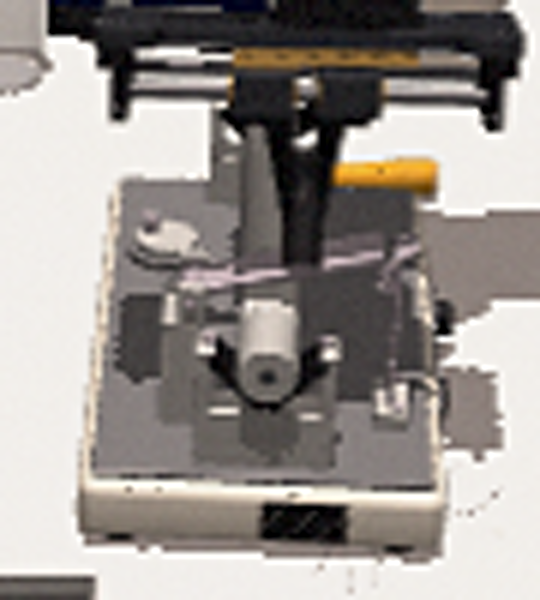

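Request:
step_arm(steps="-1 1 3 0.0; -2 1 6 0.0; -2 2 8 0.0; -3 3 11 0.0; -3 4 14 0.0")

```text
time: 31.15
tool_pos: [0.482, 0.156, 0.1106]
eef_rot: [-2.869, -0.179, 0.058]
wrist_force: [-6.1, -5.4, 35.3]
gripper_width: 0.0003
```

```bash
python3 - <<'E'
from h import *
s,M=st()
E
```

```text
t 31.15 rk [-14.7  91.  110.6] jawyaw 0.02 tilt [-0.056   0.2605] F [-6.1 -5.4 35.3] M [0.46 1.74 0.45] w 0.34
```

Request:
step_arm(steps="0 0 1 0; 0 0 2 0; 0 0 2 0")

```text
time: 31.45
tool_pos: [0.482, 0.1561, 0.1107]
eef_rot: [-2.869, -0.179, 0.058]
wrist_force: [-7.8, -6.4, 30.3]
gripper_width: 0.0006
```

```bash
python3 - <<'E'
from h import *
s,M=st()
d=grab('side','s13.png')
im=cv2.imread('pics/s13.png');cv2.imwrite('pics/s13c.png',cv2.resize(im[190:290,255:345],None,fx=6,fy=6,interpolation=cv2.INTER_CUBIC))
E
```

```text
t 31.45 rk [-14.6  91.1 110.7] jawyaw 0.02 tilt [-0.0557  0.2601] F [-7.8 -6.4 30.3] M [-0.4   2.04  0.49] w 0.63
```

View pics/s13c.png

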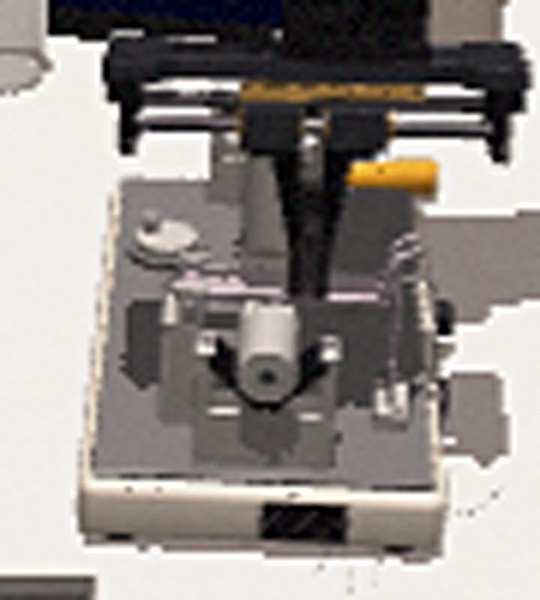

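Request:
step_arm(steps="0 0 -3 0; 0 0 -10 0; 0 0 -30 0; 0 0 -60 0; 0 0 -60 0")

```text
time: 32.0
tool_pos: [0.4866, 0.1397, 0.1711]
eef_rot: [-2.87, -0.178, 0.053]
wrist_force: [-0.2, 0.5, 0.2]
gripper_width: -0.0001
```

Request:
step_arm(steps="-20 20 -10 0; -60 60 -20 0; -100 100 -30 0; -140 120 -30 0; -140 120 -30 0")

```text
time: 32.5
tool_pos: [0.359, -0.0036, 0.1695]
eef_rot: [-2.87, -0.17, 0.058]
wrist_force: [-0.1, -0.1, -0.5]
gripper_width: 0.0009
```

```bash
python3 - <<'E'
from h import *
s,M=st()
d=grab('side','s14.png');e=grab('top','t14.png');fitflat(e);slope([e,d],['top','side'])
im=cv2.imread('pics/s14.png');cv2.imwrite('pics/s14c.png',cv2.resize(im[190:290,255:345],None,fx=6,fy=6,interpolation=cv2.INTER_CUBIC))
im=cv2.imread('pics/t14.png');cv2.imwrite('pics/t14c.png',cv2.resize(im[185:285,215:375],None,fx=5,fy=5,interpolation=cv2.INTER_CUBIC))
for n,f in(('top',e),('side',d)):
    q=(cloud(f).reshape(-1,3)-C)@np.stack([EX,EY,EZ],1)*1e3
    for x0 in range(-70,50,10):
        m=(abs(q[:,0]-x0)<5)&(abs(q[:,1]-82)<9)&(q[:,2]>60)&(q[:,2]<190)
        if m.sum(): print(n,x0,m.sum(),np.median(q[m,2]).round(1),q[m,2].max().round(1))
E
```

```text
t 32.5 rk [-156.9  -51.7  169.5] jawyaw -0.31 tilt [-0.0553  0.2598] F [-0.1 -0.1 -0.5] M [-0.4  -0.01 -0.05] w 0.87
axis [ 0.1  95.09  0.38] n 163 theta -10 cost 1.68 alt [(-20, np.float64(1.79)), (0, np.float64(1.75)), (20, np.float64(1.85))]
top 84 theta 0.8 +- 4.9 z0 104.23
side 21 theta 1.2 +- 7.6 z0 104.48
top -70 7 134.2 137.3
top -60 28 128.9 136.0
top -50 22 115.9 127.0
top -40 25 111.2 116.4
top -30 25 110.7 116.2
top -20 25 109.9 114.6
top -10 24 109.7 115.8
top 0 25 109.0 113.8
top 10 25 110.4 115.5
top 20 26 109.9 112.6
top 30 25 111.3 116.6
top 40 21 109.9 116.9
side -60 12 132.3 134.4
side -50 38 112.3 129.8
side -40 16 110.6 114.6
side -30 15 110.1 112.3
side -20 14 110.4 112.3
side -10 13 108.9 112.2
side 0 19 109.3 113.6
side 10 15 109.0 111.7
side 20 14 108.0 111.1
side 30 12 108.4 111.2
side 40 9 112.1 114.1
```

View pics/s14c.png

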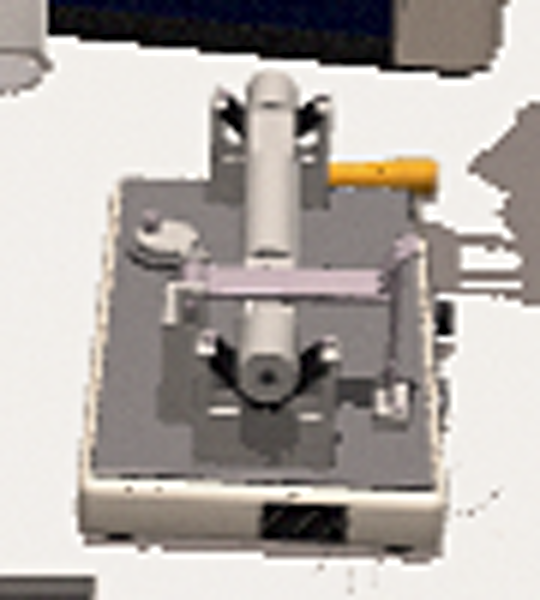

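View pics/t14c.png

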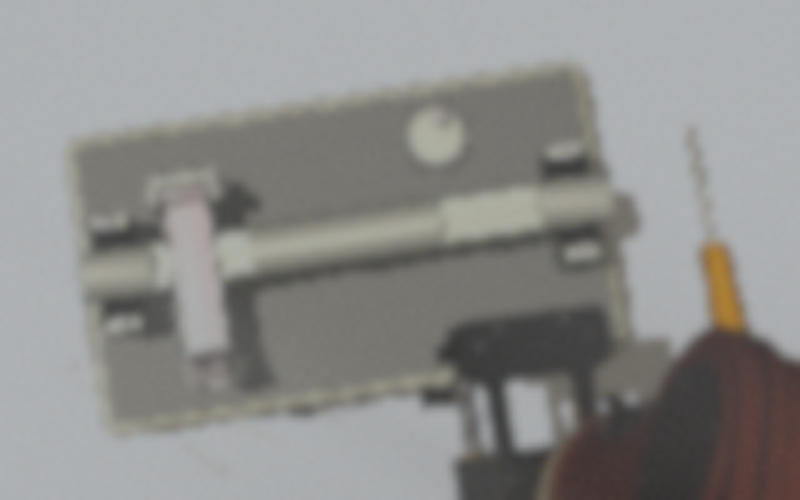

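```bash
python3 - <<'E'
from h import *
d=manip.get_image('top');q=(cloud(d).reshape(-1,3)-C)@np.stack([EX,EY,EZ],1)*1e3
m=(q[:,2]>98)&(q[:,2]<116)&(abs(q[:,0])<10)&(abs(q[:,1])<170);print('ends',q[m,1].min(),q[m,1].max())
st();print(manip.job_done())
E
```

```text
ends -146.00292239998015 143.86486640062594
t 32.65 rk [-152.5  -49.2  170.8] jawyaw -0.09 tilt [-0.0528  0.2599] F [1.  0.3 0.9] M [-0.39  0.02 -0.03] w 0.61
the job is handed in; nothing more can be done
None
```

I turned the shaft until its flats faced up. I then pressed the keeper down until it lay level with the catch over its end, backed the arm clear and handed the job in at 32.7 s. No verdict was reported.

**Turning the shaft:** The moves offer no tilt, so I couldn't swing the gripper about the shaft. Dragging the shut fingertips across its top didn't work either, because the shaft climbed the saddle wall instead of turning. I gripped it at mid-length instead, lifted it a few millimetres to one side, and let it roll back down the saddle wall. Three of these drops took the flats from roughly 116° off up to 53°, then −15°, then about 0°. The 116° comes from the finger-width readings.

**Last checks:**
- **Flats:** both cameras' slope fits put them about 1° from up, with errors of ±5° and ±8°. A coarser fit on the top image read −10°, but its minimum was shallow, so I trusted the slope fits. If −10° were right, it would be just outside the 0.17 rad limit.
- **Keeper:** its upper face is level at 109–111 mm along its length, and it stayed down after I let go.
- **Catch:** it looks upright over the keeper's end, back where it was at the start. I judged this by eye only, with no angle measured.
- **Shaft position:** it is about 1 mm off its middle along its length, by the top camera. I saw no misalignment, but did not run a separate check of its line against the rocker.
- **Loose things:** I touched none of them. The screwdriver looked unmoved in the last views; I did not measure the others.
- **Robot:** it touches nothing, and the wrist force reads about zero.

The camera and gripper positions disagreed by about 3 mm across the shaft, and I used the gripper's. The gripper also ended tilted about 15°, from my pushing the arm to its reach limit; this did no harm.

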